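# Load the robot's backup battery case and snap its cover home

## Task

Lay the loose battery cell in the empty bay of the battery case, its button end pointing the same way as the cell already in there. Then put the cover on the case and press it down until both end clips snap over it and it sits fully home. Keep pressing the cover firmly down and finish like that, without letting go, so that the screws can be driven while you hold it.

Things in the scene. Friction and masses are not known exactly. Their poses are not given: they have to be found in the camera images.
- case: Grey battery case fixed to the bench, open. Base 158 long (x), 54 wide (y), 8 mm high; screwed ears reach 100 mm either side of the middle along x. Origin: middle of its underside, on the bench; z up. On it two bays in line along x, parted by a 3 mm wall 27 mm high over the bench and closed by end walls 30 mm high. A steel spring clip at each end.
- bay (a point): Centre of the cell when in the empty bay: 34 mm to -x of the case's middle, 26 mm over the bench; axes as the case's, +x is where the button end must point. Bay 65 mm long inside. Walls along its long sides are only 16 mm high over the bench (outside width 45 mm at the foot, 41 at the top), so fingers can straddle the cell above them; two sloping ribs cradle it.
- fitted_cell (a point): Centre of the cell already in the bay at +x of the case: same kind as the loose one, axis along x, 26 mm over the bench, top at 43 mm, its button end to the case's +x.
- cover_seat (a point): Where the cover's origin lies when home: middle of the case, 8 mm over the bench, on the base's upper face, which stops the cover. Axes as the case's. The tapered walls guide the cover: play 1 mm along x, 1.5 mm along y.
- clip_near_nose (a point): Lower inner tip of the nose of the clip at the case's -x end: 75 mm from the middle, 15 mm over the bench. The clip is 22 mm wide, its top 26 mm over the bench. Its sloping nose is pushed outwards against a spring as the cover's bead is pressed down past it, then snaps in above the bead.
- clip_far_nose (a point): The same for the clip at the case's +x end.
- cell: Loose D-size battery cell with a plain white jacket: cylinder 34 mm in diameter, 61.5 mm long, about 0.14 kg, lying on the bench. Origin: its centre, on its axis (17 mm over the bench at first). Its x axis runs along the cylinder; +x points to the end with the small steel button (10 mm across, 2.5 mm proud).
- cell_button (a point): The outer end of the cell's steel button, on its axis, 31 mm from the cell's centre.
- cover: Loose grey plastic cover, a deep hollow lid lying mouth down: 148 long (x), 53 wide (y), 40 mm high, about 0.07 kg. Finger ribs on its long sides; a bead (4 mm proud, 6 mm high) and screw tabs at the foot of each short end. Origin: middle of its underside, z up. Grip it across its 53 mm width. It fits either way round, its x along the case's x.
- cover_top (a point): Middle of the cover's flat top, 40 mm above its underside, 48 mm over the bench when home. Pressed down on the case, the cover meets the clips with its underside about 20 mm over the bench; the push then grows to about 8 to 15 N and falls suddenly, the clips drawing the cover down, as the beads pass the noses near 13 mm; the base stops it at 8 mm.
- cover_end_a (a point): Bottom edge of the cover's end at its -x, in the middle of its width, 74 mm from the cover's origin. Home: 8 mm above the bench.
- cover_end_b (a point): Bottom edge of the cover's end at its +x, in the middle of its width, 74 mm from the cover's origin. Home: 8 mm above the bench.
- bin: Bystander: blue open bin of bolts, 105 x 160 x 60 mm. Leave it where it is. Origin: middle of its underside.
- screwdriver: Bystander: screwdriver lying on the bench. Leave it where it is.
- tape: Bystander: roll of tape, 90 mm across and 24 mm high, lying flat. Leave it where it is. Origin: middle of its underside.
Not all that is in view belongs to the job. What is shaped like the cover but purple or yellow is not meant.

How it is judged:
By the outcome, as a careful person would: the job done as asked, in the order asked, and still so for the second after the job is handed in, while the arm keeps its last pose, push and grip.
It also fails if it takes over 72 s, if anything falls off the work surface, if the arm or the gripper's body presses on something with over 40 N, if the wrist force passes 120 N, or if a joint passes its speed limit or range.

## Robot

A 6-joint arm with a two-finger parallel gripper is mounted at the origin on the work surface. World frame = base frame: x ahead of the robot, y to its left, z up, the work surface at z = 0. Lengths are in m, angles in rad, forces in N, time in s.
With the tool pointing down it reaches from about 0.375 to 0.925 m from the base axis. Payload 5.7 kg.
Tool frame: the origin (TCP) lies at the centre of the arm's flange, where the gripper is bolted on; the fingertips stand 173 mm ahead of it and the grasp point (between the pads) lies 155 mm ahead of it; z points along the fingers, y is the line along which they close (so a half turn about z gives the same grasp; the last joint's range is limited). The gripper opens to 85 mm and grips with 20 to 120 N. Pads are 22 mm wide; open, the fingers measure 114 mm over their backs; the gripper's body (76 mm by 85 mm) begins 54 mm behind the grasp point. The pads swing forward as they close: fully open they stand 13 mm farther back than shut.
Start: joints at [1.018, 0.359, 1.51, -0, 1.272, -0.115], TCP at [0.254, 0.543, 0.405] pointing down, gripper open.
Joint ranges: [-2.97, 2.97], [-1.01, 2.36], [0.21, 2.38], [-0.96, 4.11], [0.2, 2.71], [-2.98, 2.98]. Speed limits (rad/s): [2.39, 2.39, 3.14, 3.14, 3.14, 3.14].

## Interface

Orientations are given as a unit quaternion [w, x, y, z].
In Python, from plant import * gives the robot as it stands.
- The arm moves only by the shell command python3 -m crank 'ROWS' [OPENING] [FORCE]. ROWS is JSON, a list that holds one entry, the list of rows, each a list of 4 numbers: the shift along the tool's x, y, z in units of 50 mm (1.0 is 50 mm), then the turn about the tool's z in rad. A call has 1 to 5 rows; each row shifts and turns the commanded pose from where the row before left it, along the tool's axes as they then stand; what a row does not reach is not made up. A row lasts 1/10 s, in which the tool goes at most 50 mm and 8.59 degrees, less where a joint would pass 70% of its speed; a pose out of reach is approached as far as the arm can. A call is refused whole if a number of a shift passes 1 or a number of a turn 0.15, either way. A call with a gripper value outside its range is refused whole. OPENING is the closure, from -1 (fully open) to 1 (shut), set as the call begins (- or left out, the last holds). The fingers move at their own pace and stop on an object; FORCE is the grip in N (left out, the last holds). Time passes only in rows, so rows that do not move let the fingers close. It gives the time, the measured TCP pose, the force, the opening and the grip force at its end, in the units of the state.
- get_obs(): the state, without advancing time (a new reading comes with each control period).
- read_camera(name): name is "scene" or "side" or "wrist"; returns (picture, depth): 384x512x3 uint8, blue, green, red; 384x512 float32, m along the optical axis (not along the pixel's ray), 0 where there is no reading.
- camera_model(name): a dict with "mtx" (3x3 intrinsics, pixels), "dist_coeffs" ([k1, k2, p1, p2, k3] as OpenCV has them; the pictures are not rectified), "rvec" (rotation vector, rad) and "tvec" (3), from world to camera coordinates, as OpenCV has them. Camera axes: x right, y down, z forward; pixel columns grow to the right and rows downward; lengths in m; the calibration is good to about 2 mm. A picture is of the moment at which its call begins: read the wrist's pose just before it. camera_model takes no time and is no camera call; for the wrist camera it gives the pose at the moment of the call.
- sign_off(): hands the job in; it is judged then, once.
The state is a dict: "time": time; "joint_pos": joint angles; "qvel": joint speeds; "effort": joint torques, N m; "position": TCP position; "eef_rot": TCP orientation; "ft_force": force on the tool from outside, world axes, zero at the start; "ft_torque": the same for the moment, N m; "finger_gap": finger opening in m; "grasp_force": force on a finger pad.
Only numpy, scipy, OpenCV 4.12 (cv2) and the standard library are available. Lean on these libraries where they do the work, as an engineer would, in place of code of your own. Each camera call takes 0.05 s, during which the arm holds its last target. There are 200 camera calls.

## Working session

There is one attempt and no reset: what is moved stays moved. The work goes in short steps, Python scripts to look and compute and a shell command to move; the robot and the scene stay as the last step left them, time stands still between calls to the robot, and variables do not carry over. Pictures are saved under pics/ and viewed, at most 10 in all, crops included, and the job is handed in when it is done.

```bash
mkdir -p pics; ls
cat > h.py <<'E'
from plant import *
import numpy as np, cv2
from scipy.spatial.transform import Rotation as R
def cloud(name):
    m=camera_model(name); img,d=read_camera(name)
    K=np.array(m["mtx"]);D=np.array(m["dist_coeffs"]);Rm=cv2.Rodrigues(np.array(m["rvec"],float))[0];t=np.array(m["tvec"],float).ravel()
    v,u=np.mgrid[0:384,0:512]
    n=cv2.undistortPoints(np.stack([u,v],-1).reshape(-1,1,2).astype(float),K,D).reshape(384,512,2)
    P=np.concatenate([n,np.ones((384,512,1))],-1)*d[...,None]
    W=(P-t)@Rm
    W[d<=0]=np.nan
    return img,W
def st():
    o=get_obs(); q=o["eef_rot"]; r=R.from_quat([q[1],q[2],q[3],q[0]])
    return o,np.array(o["position"]),r
E
python3 - <<'E'
from h import *
a,Wa=cloud("scene");b,Wb=cloud("side")
np.savez("c0.npz",a=a,Wa=Wa,b=b,Wb=Wb)
cv2.imwrite("pics/scene.png",cv2.resize(a,(800,600)));cv2.imwrite("pics/side.png",cv2.resize(b,(800,600)))
o,p,r=st();print(o["time"],p,r.as_matrix().round(3),o["finger_gap"],o["ft_force"])
E
```

```text
pics
0.1 [0.2541906  0.54311643 0.40392072] [[-0.906  0.424 -0.001]
 [ 0.424  0.906 -0.001]
 [ 0.    -0.002 -1.   ]] 0.08545747897989468 [ 0.16394201  0.04176977 -0.40648709]
```

View pics/scene.png

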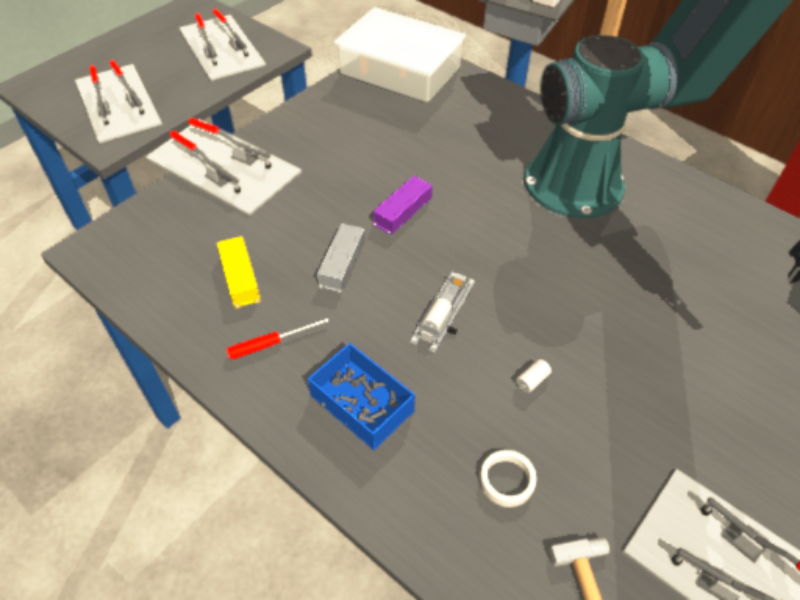

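View pics/side.png

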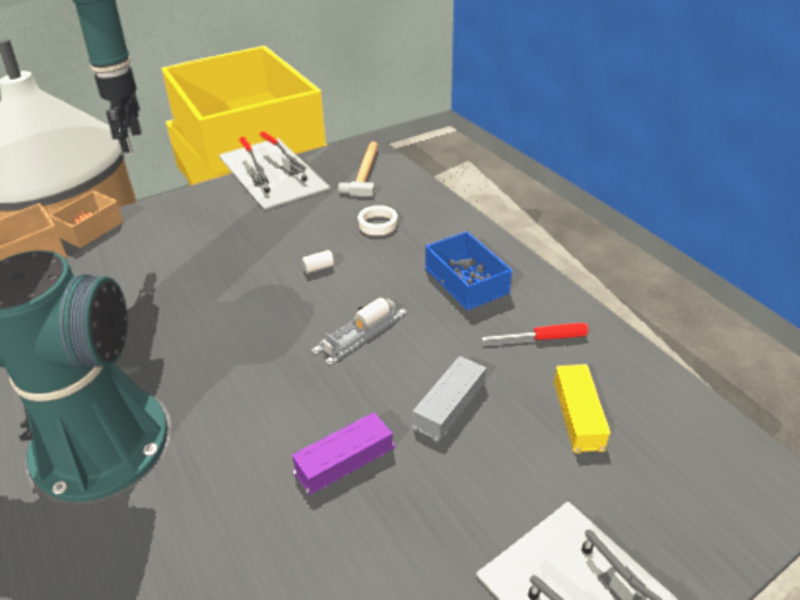

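Scene view (800x600): the grey cover is at (341,257), with the purple (402,204) and yellow (238,271) lookalikes ruled out by colour. The case is at (443,312) with the fitted cell towards its lower left, and the loose white cell is at (534,375). The tape roll at (508,478), the white hammer head at (580,550) and the fitted cell at (437,318) could be mistaken for the loose cell. Next I'll measure these and take one close crop.

```bash
cat > m.py <<'E'
from h import *
z=np.load("c0.npz")
def rect(W,c,rad,zl,zh):
    m=(np.hypot(W[...,0]-c[0],W[...,1]-c[1])<rad)&(W[...,2]>zl)&(W[...,2]<zh)
    p=W[m]; r=cv2.minAreaRect((p[:,:2]*1000).astype(np.float32)); return r,len(p),np.median(p[:,2]).round(4),p
def pix(W,x,y): return np.nanmedian(W[y-2:y+3,x-2:x+3].reshape(-1,3),0)
for n,pts in (("a",dict(cover=(341,250),fit=(437,315),cell=(534,375))),("b",dict(cover=(455,390),fit=(373,314),cell=(318,262)))):
    W=z["W"+n]
    for k,(x,y) in pts.items():
        c=pix(W,int(x*.64),int(y*.64)); print(n,k,c.round(4))
        zl,zh,rad={"cover":(.034,.06,.1),"fit":(.032,.06,.05),"cell":(.012,.05,.06)}[k]
        for _ in range(2):
            r,N,zm,p=rect(W,c,rad,zl,zh); c=np.array(r[0])/1000
        print("  ",[np.round(q,1) for q in r],N,zm,p[:,2].max().round(4))
    c=pix(W,*[int(q*.64) for q in pts["fit"]])
    r,N,zm,p=rect(W,c,.13,.005,.06); print("  case",[np.round(q,1) for q in r],N)
A=cv2.resize(z["a"][160:270,250:370],(480,440),interpolation=3);B=cv2.resize(z["b"][150:240,190:270],(390,440),interpolation=3)
cv2.imwrite("pics/crop1.png",np.hstack([A[:, :400],B]))
E
python3 m.py
```

```text
a cover [ 0.542  -0.2341  0.0393]
   [array([ 540.5, -234.1]), array([153.7,  54.6]), np.float64(24.3)] 569 0.0387 0.0457
a fit [0.5415 0.0187 0.0413]
   [array([535.7,  14. ]), array([65.8, 33.5]), np.float64(19.7)] 169 0.0396 0.0459
a cell [0.5303 0.2334 0.0331]
   [array([521.6, 231. ]), array([34.8, 63.3]), np.float64(86.7)] 255 0.029 0.0368
  case [array([528.1,  33.3]), array([243.8, 144.7]), np.float64(39.2)] 756
b cover [ 0.5449 -0.2421  0.0405]
   [array([ 540.5, -236.4]), array([151.8,  54.9]), np.float64(25.0)] 956 0.0401 0.0447
b fit [ 0.525  -0.      0.0408]
   [array([535.5,   9.6]), array([66.9, 30.5]), np.float64(11.1)] 163 0.0411 0.0474
b cell [0.5159 0.2176 0.0287]
   [array([519.2, 227. ]), array([38.3, 59.6]), np.float64(83.4)] 175 0.0293 0.0369
  case [array([524.2,   8.8]), array([247.6, 185.6]), np.float64(29.3)] 882
```

View pics/crop1.png

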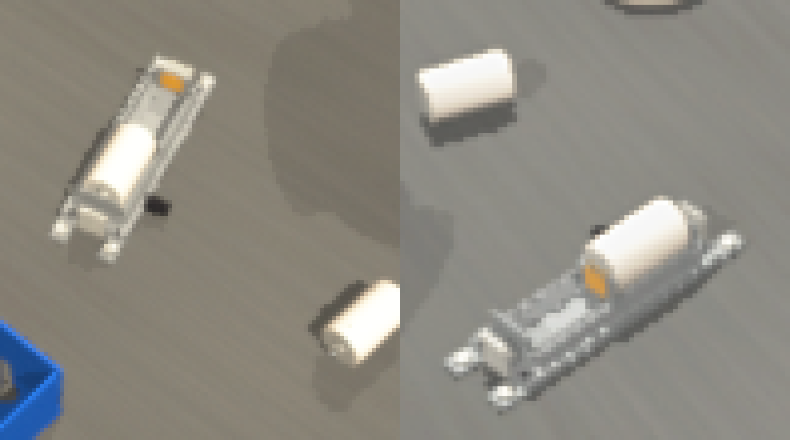

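The crop shows the loose cell's button end facing away from the robot base (+x), at crop (345,350). The case's empty bay faces the robot, with the fitted cell at its +x end. I'm moving over the cell to refine this with the wrist camera.

```bash
python3 -m crank '[[[-0.85,-0.44,0,0],[-0.85,-0.44,0,0],[-0.85,-0.44,0,0],[-0.85,-0.44,0,0],[-0.85,-0.44,0,0]]]' -1
python3 -m crank '[[[-0.85,-0.44,0,0],[-0.85,-0.44,0,0],[-0.85,-0.44,0,0],[-0.85,-0.44,0,-0.1],[-0.8,-0.3,0,-0.12]]]'
python3 -m crank '[[[0,0,0,-0.15],[0,0,0,0],[0,0,0,0]]]'
python3 - <<'E'
from h import *
o,p,r=st();print(p,r.as_matrix().round(3))
a,W=cloud("wrist");np.savez("c1.npz",a=a,W=W);cv2.imwrite("pics/w1.png",a)
E
```

```text
time: 0.6
position: [0.4008, 0.352, 0.4044]
eef_rot: [-0.0, 0.217, 0.976, -0.0]
ft_force: [0.8, 0.6, -0.5]
finger_gap: 0.0851
grasp_force: 0.0
time: 1.1
position: [0.55, 0.1721, 0.4044]
eef_rot: [-0.001, 0.107, 0.994, -0.0]
ft_force: [0.1, 0.2, -0.2]
finger_gap: 0.0854
grasp_force: 0.0
time: 1.4
position: [0.5491, 0.1746, 0.4042]
eef_rot: [-0.001, 0.036, 0.999, -0.0]
ft_force: [-0.2, -0.4, -0.2]
finger_gap: 0.0855
grasp_force: 0.0
[0.54909925 0.17460191 0.40421644] [[-0.997  0.072 -0.002]
 [ 0.072  0.997 -0.   ]
 [ 0.002 -0.    -1.   ]]
```

View pics/w1.png

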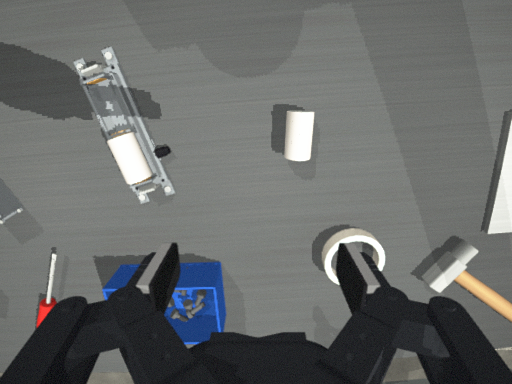

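The wrist picture shows the cell at (299,136) and the case from (92,62) to (156,192), with the fitted cell at (129,157) and the empty bay at (110,105). I'll fit both.

```bash
cat > m2.py <<'E'
from h import *
import sys
z=np.load(sys.argv[1]);W=z["W"]
def rect(c,rad,zl,zh):
    m=(np.hypot(W[...,0]-c[0],W[...,1]-c[1])<rad)&(W[...,2]>zl)&(W[...,2]<zh)
    p=W[m]; r=cv2.minAreaRect((p[:,:2]*1000).astype(np.float32)); return [np.round(q,1) for q in r],len(p),np.percentile(p[:,2],[2,50,98]).round(4)
print("bench",np.nanmedian(W[200:230,230:300,2]))
print("cell lo",rect((.52,.23),.06,.008,.06)); print("cell hi",rect((.52,.23),.06,.026,.06))
print("fit",rect((.535,.012),.045,.036,.06))
print("case",rect((.505,.003),.125,.0045,.06))
print("case>20",rect((.505,.003),.1,.02,.06))
E
python3 m2.py c1.npz
python3 - <<'E'
import numpy as np,cv2
z=np.load("c1.npz")
cv2.imwrite("pics/w1c.png",np.hstack([cv2.resize(z["a"][40:210,65:180],(400,590),interpolation=2),cv2.resize(z["a"][95:180,270:328],(400,590),interpolation=2)]))
E
```

```text
bench -0.0007601257942217659
cell lo ([array([520. , 229.6]), array([33.7, 60.1]), np.float64(84.3)], 1337, array([0.018 , 0.0308, 0.0339]))
cell hi ([array([520.1, 229.5]), array([28.4, 60. ]), np.float64(84.6)], 1090, array([0.0264, 0.0316, 0.034 ]))
fit ([array([532. ,  12.9]), array([60.4, 27.5]), np.float64(13.6)], 958, array([0.0362, 0.0405, 0.043 ]))
case ([array([496.8,  13.4]), array([193.5,  74.5]), np.float64(13.7)], 5592, array([0.0054, 0.0141, 0.042 ]))
case>20 ([array([500.3,   5.1]), array([164.9,  33.8]), np.float64(14.3)], 1841, array([0.021 , 0.0364, 0.0427]))
```

View pics/w1c.png

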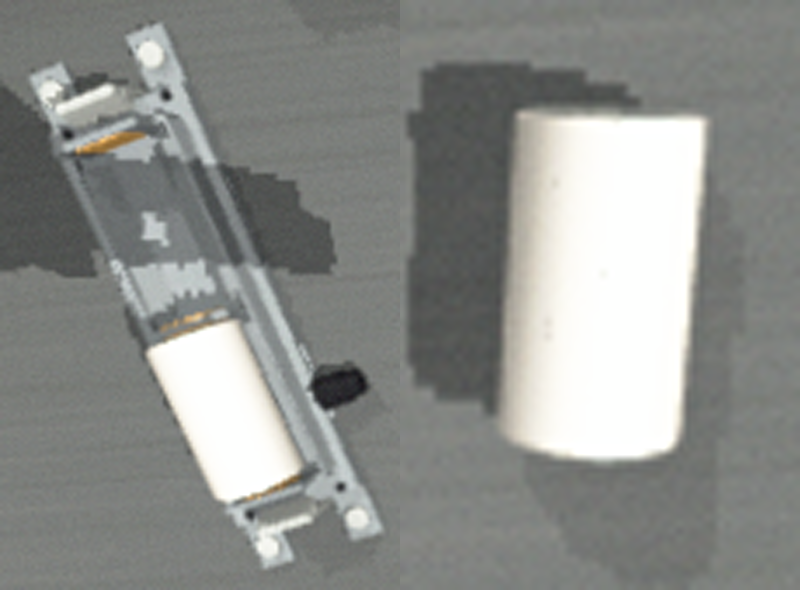

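The close crop shows the case with its empty bay at the top (-x), and the loose cell with no button visible from this angle. I'm zooming the two fixed views on the loose cell's ends.

Run:
```python
import numpy as np,cv2
z=np.load("c0.npz")
f=lambda im,x,y:cv2.resize(im[y-16:y+16,x-20:x+20],(400,320),interpolation=cv2.INTER_CUBIC)
a,b=z["a"],z["b"]
cv2.imwrite("pics/ends.png",np.hstack([f(a,342,240),f(b,203,168)]))
```

```text
(no output)
```

View pics/ends.png

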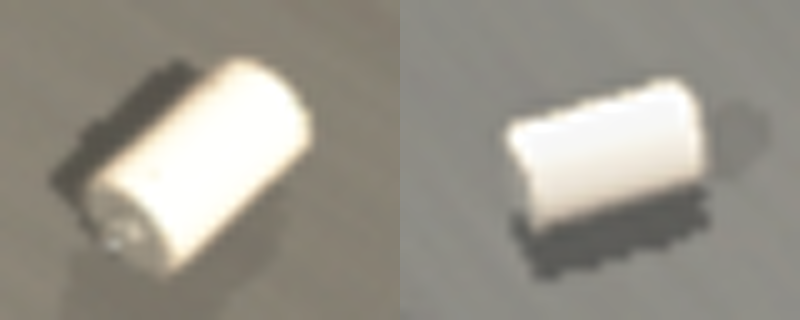

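In the scene zoom the +x end shows the glinting button at (125,235), and the side zoom shows a plain -x end. So the button points about +x at -5.5°, and the cell is at (0.520, 0.2295). The case centre is about (0.4997, 0.005) with yaw about 14°, and sizes and heights agree with the description. Grasping the cell now.

```bash
python3 -m crank '[[[0.33,0.52,0,0.025],[0.33,0.53,0,0],[0,0,0.9,0],[0,0,0.9,0],[0,0,0.9,0]]]' -1 40
python3 -m crank '[[[0,0,0.8,0],[0,0,0.5,0],[0,0,0.2,0],[0,0,0,0],[0,0,0,0]]]'
python3 - <<'E'
from h import *
o,p,r=st();print(p,r.as_matrix().round(3))
E
```

```text
time: 1.95
position: [0.5199, 0.2308, 0.2691]
eef_rot: [0.001, 0.047, 0.999, 0.0]
ft_force: [-0.6, 0.8, 0.2]
finger_gap: 0.085
grasp_force: 0.0
time: 2.45
position: [0.5213, 0.2301, 0.1958]
eef_rot: [0.001, 0.046, 0.999, 0.0]
ft_force: [-0.0, -0.3, -0.1]
finger_gap: 0.085
grasp_force: 0.0
[0.52131862 0.23006211 0.19581075] [[-0.996  0.093  0.002]
 [ 0.093  0.996  0.   ]
 [-0.002  0.001 -1.   ]]
```

```bash
python3 -m crank '[[[0.02,0,0.16,0],[0,0,0.16,0],[0,0,0,0]]]'
python3 -m crank '[[[0,0,0,0],[0,0,0,0],[0,0,0,0],[0,0,0,0],[0,0,0,0]]]' 1 40
python3 -m crank '[[[0,0,0,0],[0,0,0,0],[0,0,0,0]]]'
```

```text
time: 2.75
position: [0.5196, 0.2294, 0.1782]
eef_rot: [-0.0, 0.046, 0.999, -0.0]
ft_force: [-0.1, -0.3, 0.3]
finger_gap: 0.0855
grasp_force: 0.0
time: 3.25
position: [0.5201, 0.2296, 0.1791]
eef_rot: [0.0, 0.046, 0.999, 0.0]
ft_force: [-0.1, -2.0, 3.5]
finger_gap: 0.033
grasp_force: 39.5
time: 3.55
position: [0.5201, 0.2296, 0.179]
eef_rot: [0.0, 0.046, 0.999, -0.0]
ft_force: [-0.2, -1.0, 5.0]
finger_gap: 0.0329
grasp_force: 39.5
```

```bash
python3 -m crank '[[[0,0,-0.8,0],[0,0,-0.8,0],[0,0,-0.5,-0.11],[0,0,0,-0.115],[0,0,0,-0.115]]]'
python3 -m crank '[[[0,0,0,0],[0,0,0,0]]]'
python3 - <<'E'
from h import *
o,p,r=st();print(p,r.as_matrix().round(3))
d=np.array([.4667,-.0033,.285])-p
print((r.inv().apply(d)/.05).round(2))
E
```

```text
time: 4.05
position: [0.5202, 0.2297, 0.2846]
eef_rot: [0.001, -0.126, 0.992, 0.0]
ft_force: [-0.8, -0.5, -1.5]
finger_gap: 0.0331
grasp_force: 40.5
time: 4.25
position: [0.5197, 0.2295, 0.2832]
eef_rot: [-0.0, -0.122, 0.993, -0.0]
ft_force: [-0.1, -0.4, -2.4]
finger_gap: 0.0328
grasp_force: 40.5
[0.51968851 0.2294938  0.28324199] [[-0.97  -0.242 -0.001]
 [-0.242  0.97  -0.   ]
 [ 0.001 -0.    -1.   ]]
[ 2.15 -4.26 -0.03]
```

```bash
python3 -m crank '[[[0.1,-0.7,0,0],[0.1,-0.7,0,0],[0.1,-0.7,0,0],[0,-0.2,0,0],[0,0,0,0]]]'
python3 - <<'E'
from h import *
o,p,r=st();print(p,r.as_matrix().round(3))
a,W=cloud("wrist");np.savez("c2.npz",a=a,W=W);cv2.imwrite("pics/w2.png",a)
E
python3 m2.py c2.npz
```

```text
time: 4.75
position: [0.5339, 0.1132, 0.2834]
eef_rot: [-0.0, -0.121, 0.993, -0.0]
ft_force: [0.4, 0.3, -1.3]
finger_gap: 0.0329
grasp_force: 40.5
[0.53386861 0.11318784 0.28338582] [[-0.971 -0.241 -0.   ]
 [-0.241  0.971 -0.   ]
 [ 0.     0.    -1.   ]]
bench 0.12793522389045445Traceback (most recent call last):
  File "m2.py", line 8, in <module>
    print("cell lo",rect((.52,.23),.06,.008,.06)); print("cell hi",rect((.52,.23),.06,.026,.06))
                    ~~~~^^^^^^^^^^^^^^^^^^^^^^^^
  File "m2.py", line 6, in rect
    p=W[m]; r=cv2.minAreaRect((p[:,:2]*1000).astype(np.float32)); return [np.round(q,1) for q in r],len(p),np.percentile(p[:,2],[2,50,98]).round(4)
                                                                                                           ~~~~~~~~~~~~~^^^^^^^^^^^^^^^^^^
    return _quantile_unchecked(
        a, q, axis, out, overwrite_input, method, keepdims, weights)
    return _ureduce(a,
                    func=_quantile_ureduce_func,
    ...<5 lines>...
                    overwrite_input=overwrite_input,
                    method=method)
    r = func(a, **kwargs)
    result = _quantile(arr,
                       quantiles=q,
    ...<2 lines>...
                       out=out,
                       weights=wgt)
    slices_having_nans = np.isnan(arr[-1, ...])
                                  ~~~^^^^^^^^^
IndexError: index -1 is out of bounds for axis 0 with size 0
```

View pics/w2.png

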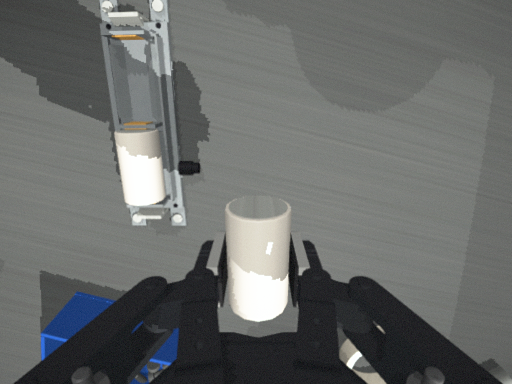

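The picture shows the case from (132,5) to (158,220), with the partition at row 125, the fitted cell at (141,165) and the held cell at (258,257). I'll fit the case in its own frame, along with the held cell.

```bash
cat > m3.py <<'E'
from h import *
z=np.load("c2.npz");W=z["W"]
c0=np.array([.4997,.0049]);best=None
def cf(P,c,th): 
    d=P[...,:2]-c; return np.stack([d[...,0]*np.cos(th)+d[...,1]*np.sin(th),-d[...,0]*np.sin(th)+d[...,1]*np.cos(th)],-1)
# yaw+line from fitted cell: fit cylinder axis
m=(np.hypot(W[...,0]-.532,W[...,1]-.013)<.05)&(W[...,2]>.033)&(W[...,2]<.05);p=W[m]
from scipy.optimize import least_squares
def f(q):
    t=np.array([np.cos(q[0]),np.sin(q[0])]);n=np.array([-t[1],t[0]])
    return np.hypot((p[:,:2]-[.532,.013])@n-q[1],p[:,2]-q[2])-.017
s=least_squares(f,[.24,0,.026],loss="soft_l1",f_scale=.001);print("fit: yaw deg",np.degrees(s.x[0]),"lateral",s.x[1],"z",s.x[2],"rms",np.std(s.fun),len(p))
th=s.x[0]; u=cf(p,c0,th); print("fit cell u range",np.percentile(u[:,0],[1,99]),"lat in guess frame",(cf(np.array([.532,.013])+s.x[1]*np.array([-np.sin(th),np.cos(th)]),c0,th)))
print("end rails: screws/features")
for x,y in((108,6),(157,6),(138,218),(178,218),(125,37),(137,125),(145,205)):
    q=np.nanmedian(W[max(0,y-1):y+2,x-1:x+2].reshape(-1,3),0); print((x,y),(cf(q,c0,th)*1000).round(1),(q[2]*1000).round(1))
U=cf(W,c0,th)
# base edges: width from low points z 5..18 in |u|<60
k=(W[...,2]>.0045)&(W[...,2]<.012)&(abs(U[...,0])<.06)&(abs(U[...,1])<.04);print("base y pct",np.percentile(U[k][:,1],[1,5,95,99]).round(4))
h=(W[...,2]>.0235)&(W[...,2]<.034)&(abs(U[...,0])<.09)&(abs(U[...,1])<.014);hh=np.histogram(U[h][:,0],np.arange(-.09,.091,.002));print([(round(b*1000),n) for n,b in zip(*hh) if n])
# held cell
P=st();o,tp,r=P
T=r.inv().apply((W-tp).reshape(-1,3)).reshape(W.shape)
k=(abs(T[...,1])<.0165)&(abs(T[...,0])<.05)&(T[...,2]>.13)&(T[...,2]<.168);q=T[k]
print("held x",np.percentile(q[:,0],[0.5,2,98,99.5]).round(4),"y",np.percentile(q[:,1],[1,99]).round(4),"z top",np.percentile(q[:,2],[1,50]).round(4))
E
python3 m3.py
```

```text
fit: yaw deg 13.85820617971828 lateral -0.0003605881927371566 z 0.024893100360306005 rms 0.0008678942426360619 2618
fit cell u range [0.00326483 0.06190692] lat in guess frame [ 0.03329991 -0.00023286]
end rails: screws/features
(108, 6) [-90.7 -18.9] 6.0
(157, 6) [-89.9  19.7] 5.0
(138, 218) [ 91.8 -18.3] 6.0
(178, 218) [91.3 20.6] 5.7
(125, 37) [-65.6  -2.1] 20.2
(137, 125) [-0.4  1.2] 25.8
(145, 205) [67.9  1.6] 30.3
base y pct [-0.0271 -0.0253  0.027   0.0371]
[(-82, np.int64(67)), (-80, np.int64(66)), (-78, np.int64(8)), (-70, np.int64(33)), (-68, np.int64(132)), (-66, np.int64(65)), (-4, np.int64(15)), (-2, np.int64(66)), (0, np.int64(88)), (2, np.int64(47)), (6, np.int64(1)), (8, np.int64(3)), (10, np.int64(2)), (12, np.int64(2)), (16, np.int64(1)), (18, np.int64(1)), (24, np.int64(2)), (26, np.int64(2)), (28, np.int64(1)), (30, np.int64(1)), (34, np.int64(1)), (36, np.int64(1)), (40, np.int64(1)), (44, np.int64(1)), (46, np.int64(1)), (54, np.int64(2)), (60, np.int64(2)), (62, np.int64(1)), (66, np.int64(38)), (68, np.int64(61)), (70, np.int64(2)), (76, np.int64(2)), (78, np.int64(31)), (80, np.int64(41)), (82, np.int64(7))]
held x [-0.0285 -0.027   0.0297  0.0299] y [-0.0164  0.0161] z top [0.1406 0.1484]
```

```bash
python3 -m crank '[[[0.5,-0.5,0,0],[0.5,-0.5,0,0],[0.5,-0.5,0,0],[0.36,-0.44,0,0],[0,0,0,0]]]'
python3 -m crank '[[[0,0,0.5,0],[0,0,0,0],[0,0,0,0]]]'
cat > d.py <<'E'
from h import *
import sys
x,y,zz=map(float,sys.argv[1:4]);o,p,r=st();d=np.array([x,y,zz])-p
t=r.as_matrix();print(p.round(4),"to go",(r.inv().apply(d)/.05).round(3),"yaw y",np.degrees(np.arctan2(t[1,1],t[0,1])).round(2)-90,o["ft_force"])
E
python3 d.py .4669 -.0032 .188
```

```text
time: 5.3
position: [0.4655, -0.0031, 0.2835]
eef_rot: [-0.001, -0.122, 0.992, 0.0]
ft_force: [0.6, 0.7, -0.9]
finger_gap: 0.0328
grasp_force: 40.6
time: 5.6
position: [0.4672, -0.0013, 0.2586]
eef_rot: [-0.001, -0.124, 0.992, 0.0]
ft_force: [0.4, 0.5, -1.5]
finger_gap: 0.0324
grasp_force: 40.6
[ 0.4672 -0.0013  0.2586] to go [ 0.014 -0.037  1.411] yaw y 14.209999999999994 [ 0.35923046  0.51163597 -1.539085  ]
```

```bash
python3 -m crank '[[[0,-0.02,0.4,0.003],[0,0,0.4,0],[0,0,0.2,0],[0,0,0,0],[0,0,0,0]]]'
python3 d.py .4669 -.0032 .188
```

```text
time: 6.1
position: [0.4677, -0.0031, 0.2092]
eef_rot: [0.0, -0.122, 0.993, -0.0]
ft_force: [0.2, 0.4, -1.1]
finger_gap: 0.0329
grasp_force: 40.6
[ 0.4677 -0.0031  0.2092] to go [0.017 0.002 0.424] yaw y 14.019999999999996 [ 0.19462157  0.41772197 -1.07821869]
```

```bash
python3 -m crank '[[[0.01,0,0.1,0],[0,0,0.1,0],[0,0,0.08,0],[0,0,0,0]]]'
python3 -m crank '[[[0,0,0.06,0],[0,0,0.04,0],[0,0,0,0]]]'
python3 d.py .4669 -.0032 .188
```

```text
time: 6.5
position: [0.4666, -0.0035, 0.1943]
eef_rot: [-0.0, -0.122, 0.993, 0.0]
ft_force: [0.4, 0.0, -0.7]
finger_gap: 0.0327
grasp_force: 40.6
time: 6.8
position: [0.4671, -0.0037, 0.1897]
eef_rot: [0.0, -0.122, 0.993, -0.0]
ft_force: [0.2, -1.7, 1.5]
finger_gap: 0.0324
grasp_force: 41.7
[ 0.4671 -0.0037  0.1897] to go [0.001 0.01  0.035] yaw y 14.010000000000005 [ 0.20451954 -1.70589206  1.5027718 ]
```

```bash
python3 -m crank '[[[0,0,0.04,0],[0,0,0,0]]]'
python3 -m crank '[[[0,0,0,0],[0,0,0,0],[0,0,0,0],[0,0,0,0]]]' -0.4
python3 -m crank '[[[0,0,-0.6,0],[0,0,-0.8,0],[-0.5,0,-0.8,0],[-0.8,0,-0.3,0],[0,0,0,0]]]' -1
python3 - <<'E'
from h import *
o,p,r=st();print(p)
a,W=cloud("wrist");np.savez("c3.npz",a=a,W=W);cv2.imwrite("pics/w3.png",a)
E
```

```text
time: 7.0
position: [0.4672, -0.0039, 0.1889]
eef_rot: [0.001, -0.122, 0.993, -0.001]
ft_force: [-3.8, -2.9, 15.8]
finger_gap: 0.0325
grasp_force: 47.9
time: 7.4
position: [0.4668, -0.0035, 0.1875]
eef_rot: [-0.0, -0.122, 0.993, 0.0]
ft_force: [0.0, -0.0, 0.0]
finger_gap: 0.0597
grasp_force: 0.0
time: 7.9
position: [0.5358, 0.0126, 0.3165]
eef_rot: [0.006, -0.122, 0.992, -0.001]
ft_force: [0.6, 0.4, 0.6]
finger_gap: 0.0852
grasp_force: 0.0
[0.53576328 0.01257447 0.3165026 ]
```

View pics/w3.png

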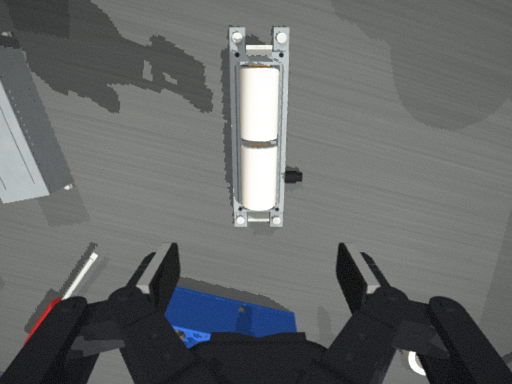

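Both cells now lie in line in the case, the new one at (260,102) and the fitted one at (260,175). The cover shows at the left edge (25,130). I'll check the cell height and refine the case pose.

```bash
cat > m4.py <<'E'
from h import *
from scipy.optimize import least_squares
z=np.load("c3.npz");W=z["W"];c0=np.array([.4997,.0049]);th=np.radians(13.9)
R2=np.array([[np.cos(th),np.sin(th)],[-np.sin(th),np.cos(th)]])
U=(W[...,:2]-c0)@R2.T
for nm,u0 in(("new",-.034),("fit",.034)):
    m=(abs(U[...,0]-u0)<.035)&(abs(U[...,1])<.02)&(W[...,2]>.031)&(W[...,2]<.06);p=np.c_[U[m],W[m][:,2]]
    s=least_squares(lambda q:np.hypot(p[:,1]-q[0]-q[1]*(p[:,0]-u0),p[:,2]-q[2]-q[3]*(p[:,0]-u0))-.017,[0,0,.026,0],loss="soft_l1",f_scale=.001)
    print(nm,"u",np.percentile(p[:,0],[.5,99.5]).round(4),"v,slope,z,slope",s.x.round(4),"top",np.percentile(p[:,2],98).round(4))
for x,y in((237,37),(282,37),(240,220),(276,220)):
    q=np.nanmedian(W[y-1:y+2,x-1:x+2].reshape(-1,3),0); print((((q[:2]-c0)@R2.T)*1000).round(1),(q[2]*1000).round(1))
E
python3 m4.py
python3 d.py .505 -.18 .4
```

```text
new u [-0.0626 -0.004 ] v,slope,z,slope [-0.0004 -0.0009  0.0249  0.0023] top 0.0428
fit u [0.0036 0.0623] v,slope,z,slope [-0.0004 -0.0017  0.025   0.0037] top 0.0429
[-90.6 -19.8] 5.6
[-90.8  20.5] 5.4
[ 91.2 -20.5] 6.0
[90.9 19.3] 6.1
[0.5327 0.0125 0.3144] to go [ 1.462 -3.603 -1.714] yaw y 14.040000000000006 [-0.54323875  0.0120173  -0.32715548]
```

The new cell sits at the same height and line as the fitted one. Case centre is about (0.4999, 0.0046), yaw 13.85°. Moving on to the cover.

```bash
python3 -m crank '[[[0,-0.8,-0.3,0],[0,-0.8,-0.3,0],[0.1,-0.8,-0.3,0],[0,-0.8,-0.3,0],[0,-0.7,0,0]]]'
python3 -m crank '[[[0,-0.45,0,-0.095],[0,0,0,-0.095],[0,0,0,0],[0,0,0,0]]]'
cat > m5.py <<'E'
from h import *
import sys
o,p,r=st();print(p.round(4)); a,W=cloud("wrist");np.savez(sys.argv[1],a=a,W=W);cv2.imwrite("pics/%s.png"%sys.argv[1][:2],a)
for zl in (.036,.037):
    m=(np.hypot(W[...,0]-.5405,W[...,1]+.235)<.1)&(W[...,2]>zl)&(W[...,2]<.046)
    q=cv2.morphologyEx(m.astype(np.uint8),cv2.MORPH_OPEN,np.ones((3,3)));P=W[q>0]
    print([np.round(v,2) for v in cv2.minAreaRect((P[:,:2]*1000).astype(np.float32))],len(P),np.median(P[:,2]))
E
python3 m5.py c4.npz
```

```text
time: 8.45
position: [0.5719, -0.1802, 0.3734]
eef_rot: [0.0, -0.122, 0.993, -0.0]
ft_force: [0.4, 0.1, 0.0]
finger_gap: 0.0857
grasp_force: 0.0
time: 8.85
position: [0.5767, -0.1996, 0.3714]
eef_rot: [-0.001, -0.214, 0.977, 0.001]
ft_force: [-0.4, 0.2, 0.4]
finger_gap: 0.0857
grasp_force: 0.0
[ 0.5767 -0.1996  0.3714]
[array([ 539.93, -235.87]), array([147.96,  53.27]), np.float64(24.85)] 7005 0.03915527611351699
[array([ 539.99, -235.86]), array([147.84,  53.23]), np.float64(24.85)] 6978 0.03915802773929945
```

View pics/c4.png

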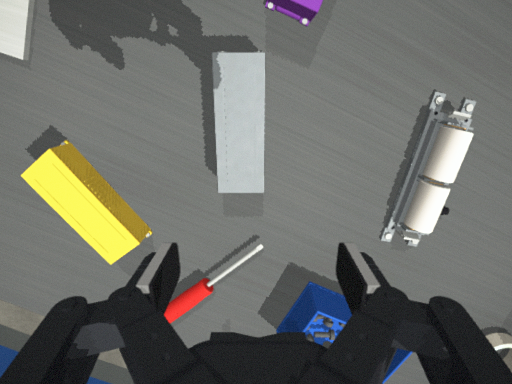

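The grey cover is at (240,122), 148x53 mm, yaw 24.85°, centre (0.540, -0.236). The purple and yellow lookalikes are at (292,8) and (88,200). Going to grip it.

```bash
python3 d.py .54 -.2359 .178; python3 -m crank '[[[0.48,-0.18,0,0],[0.48,-0.18,0,0],[0,0,0.7,0],[0,0,0.7,0],[0,0,0.7,0]]]' -1 100
python3 -m crank '[[[0,0,0,0],[0,0,0,0]]]'
python3 d.py .54 -.2359 .178
```

```text
[ 0.5769 -0.1994  0.3717] to go [ 0.969 -0.361  3.876] yaw y 24.769999999999996 [0.52988561 1.21209053 0.68616177]
time: 9.4
position: [0.5413, -0.2359, 0.267]
eef_rot: [0.0, -0.215, 0.977, -0.0]
ft_force: [1.3, -0.1, 0.1]
finger_gap: 0.0857
grasp_force: 0.0
time: 9.6
position: [0.5415, -0.2359, 0.2677]
eef_rot: [-0.001, -0.215, 0.977, 0.001]
ft_force: [0.4, -0.4, 1.0]
finger_gap: 0.0853
grasp_force: 0.0
[ 0.5415 -0.2359  0.2677] to go [0.025 0.011 1.794] yaw y 24.870000000000005 [ 0.43126018 -0.42850293  1.01091196]
```

```bash
python3 -m crank '[[[0.02,0.01,0.5,0],[0,0,0.5,0],[0,0,0.4,0],[0,0,0.2,0],[0,0,0.17,0]]]'
python3 -m crank '[[[0,0,0,0],[0,0,0,0]]]'
python3 d.py .54 -.2359 .178
```

```text
time: 10.1
position: [0.5415, -0.2368, 0.1803]
eef_rot: [0.001, -0.215, 0.977, -0.001]
ft_force: [-0.8, -0.0, 0.2]
finger_gap: 0.0854
grasp_force: 0.0
time: 10.3
position: [0.5411, -0.2368, 0.1802]
eef_rot: [0.001, -0.215, 0.977, -0.001]
ft_force: [0.1, -0.2, -0.1]
finger_gap: 0.0855
grasp_force: 0.0
[ 0.5411 -0.2368  0.1802] to go [0.013 0.025 0.044] yaw y 24.879999999999995 [ 0.13075856 -0.18111482 -0.07169287]
```

```bash
python3 -m crank '[[[0,0.02,0.04,0],[0,0,0,0]]]'
python3 -m crank '[[[0,0,0,0],[0,0,0,0],[0,0,0,0],[0,0,0,0],[0,0,0,0]]]' 1 100
python3 d.py .4999 .0046 .28
python3 -m crank '[[[0,0,-0.4,0],[0,0,-0.7,0],[0,0,-0.7,0],[0,0,-0.3,0],[0,0,0,0]]]'
```

```text
time: 10.5
position: [0.5403, -0.2356, 0.1777]
eef_rot: [0.0, -0.215, 0.977, -0.0]
ft_force: [0.2, -0.3, 0.5]
finger_gap: 0.0854
grasp_force: 0.0
time: 11.0
position: [0.5405, -0.2359, 0.1778]
eef_rot: [0.0, -0.215, 0.977, -0.0]
ft_force: [-1.0, 0.6, 5.4]
finger_gap: 0.0517
grasp_force: 104.3
[ 0.5405 -0.2359  0.1778] to go [-1.288  4.703 -2.048] yaw y 24.879999999999995 [-1.0225207   0.63611773  5.41162044]
time: 11.5
position: [0.541, -0.2361, 0.2846]
eef_rot: [0.002, -0.215, 0.977, -0.002]
ft_force: [0.1, 0.7, -0.9]
finger_gap: 0.0515
grasp_force: 104.2
```

```bash
python3 -m crank '[[[0,0,0,0.096],[0,0,0,0.096],[0,0,0,0]]]'
python3 d.py .4999 .0046 .28
```

```text
time: 11.8
position: [0.5395, -0.2353, 0.2807]
eef_rot: [-0.001, -0.12, 0.993, 0.001]
ft_force: [-1.0, 0.4, -1.0]
finger_gap: 0.0514
grasp_force: 104.2
[ 0.5395 -0.2353  0.2807] to go [-0.377  4.848  0.021] yaw y 13.829999999999998 [-0.9723208   0.4196736  -0.97744721]
```

```bash
python3 -m crank '[[[-0.1,0.8,0,0],[-0.1,0.8,0,0],[-0.1,0.8,0,0],[-0.05,0.8,0,0],[-0.03,0.8,0,0]]]'
python3 -m crank '[[[0,0.6,0,0],[0,0.25,0,0],[0,0,0,0],[0,0,0,0],[0,0,0,0]]]'
python3 - <<'E'
from h import *
o,p,r=st();print(p.round(4))
a,W=cloud("wrist");T=r.inv().apply((W-p).reshape(-1,3)).reshape(W.shape)
k=(abs(T[...,0])<.09)&(abs(T[...,1])<.04)&(abs(T[...,2]-.138)<.005);q=T[k]
print([np.round(v,1) for v in cv2.minAreaRect((q[:,:2]*1000).astype(np.float32))],len(q),np.percentile(q[:,2],[2,50,98]))
cv2.imwrite("pics/w5.png",a)
E
python3 d.py .4999 .0046 .28
```

```text
time: 12.3
position: [0.5099, -0.0354, 0.2812]
eef_rot: [-0.001, -0.122, 0.993, 0.0]
ft_force: [1.3, -0.7, -0.3]
finger_gap: 0.0514
grasp_force: 104.4
time: 12.8
position: [0.5011, 0.0032, 0.2821]
eef_rot: [0.0, -0.121, 0.993, -0.0]
ft_force: [-0.2, -0.7, -0.2]
finger_gap: 0.0521
grasp_force: 104.4
[0.5011 0.0032 0.2821]
[array([20.2,  0.6]), array([ 78.2, 109.8]), np.float64(88.7)] 27048 [0.13627948 0.13862241 0.13996548]
[0.501  0.0031 0.2821] to go [0.015 0.034 0.043] yaw y 13.819999999999993 [ 0.02327904  0.56272439 -1.10641377]
```

View pics/w5.png

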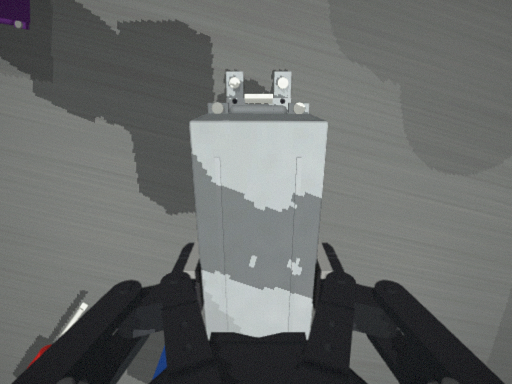

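The cover is held straight over the case; its -x end edge is at row 122 and the case's -x ears and clip show at (258,85). It is square to the tool and not slipping, so I'm lowering it.

```bash
python3 -m crank '[[[0.01,0.03,0.4,0],[0,0,0.4,0],[0,0,0.2,0],[0,0,0,0],[0,0,0,0]]]'
python3 d.py .5004 .0047 .198
python3 d.py .5004 .0047 .198
```

```text
time: 13.35
position: [0.4999, 0.0052, 0.2324]
eef_rot: [-0.0, -0.12, 0.993, -0.0]
ft_force: [-0.4, -0.3, -0.2]
finger_gap: 0.0517
grasp_force: 104.4
[0.4999 0.0052 0.2324] to go [-0.007 -0.012  0.688] yaw y 13.840000000000003 [-0.40548962 -0.34072967 -0.24421503]
[0.4999 0.0052 0.2324] to go [-0.007 -0.012  0.688] yaw y 13.840000000000003 [-0.40548962 -0.34072967 -0.24421503]
```

```bash
python3 -m crank '[[[-0.01,-0.01,0.15,0],[0,0,0.15,0],[0,0,0.1,0],[0,0,0,0]]]' - 120
python3 d.py .5004 .0047 .198
python3 -m crank '[[[0,0,0.08,0],[0,0,0.08,0],[0,0,0.06,0],[0,0,0,0]]]'
python3 d.py .5004 .0047 .198
```

```text
time: 13.75
position: [0.4998, 0.0054, 0.2115]
eef_rot: [-0.001, -0.121, 0.993, 0.0]
ft_force: [-0.7, 0.5, -0.4]
finger_gap: 0.0518
grasp_force: 125.3
[0.4998 0.0054 0.2115] to go [-0.008 -0.016  0.269] yaw y 13.879999999999995 [-0.68397039  0.54322343 -0.37623282]
time: 14.15
position: [0.5, 0.0053, 0.2007]
eef_rot: [-0.0, -0.121, 0.993, 0.0]
ft_force: [-0.1, 0.6, 0.4]
finger_gap: 0.0516
grasp_force: 125.3
[0.5    0.0053 0.2007] to go [-0.005 -0.014  0.055] yaw y 13.879999999999995 [-0.12171844  0.61187437  0.42712865]
```

```bash
python3 -m crank '[[[0,0,0.05,0],[0,0,0.04,0],[0,0,0,0]]]'
python3 -m crank '[[[0,0,0.04,0],[0,0,0.04,0],[0,0,0,0]]]'
```

```text
time: 14.45
position: [0.5003, 0.0053, 0.1966]
eef_rot: [0.0, -0.121, 0.993, -0.0]
ft_force: [0.6, -0.4, -1.2]
finger_gap: 0.0516
grasp_force: 125.7
time: 14.75
position: [0.5006, 0.0052, 0.1929]
eef_rot: [0.0, -0.121, 0.993, -0.0]
ft_force: [-1.1, -0.2, 3.3]
finger_gap: 0.0514
grasp_force: 126.5
```

```bash
python3 -m crank '[[[0,0,0.03,0],[0,0,0.03,0],[0,0,0,0]]]'
python3 -m crank '[[[0,0,0.02,0],[0,0,0.02,0],[0,0,0,0]]]'
python3 -m crank '[[[0,0,0.02,0],[0,0,0.02,0],[0,0,0,0]]]'
```

```text
time: 15.05
position: [0.5003, 0.0052, 0.1897]
eef_rot: [0.0, -0.121, 0.993, -0.0]
ft_force: [0.4, -0.4, 0.5]
finger_gap: 0.0518
grasp_force: 126.6
time: 15.35
position: [0.5001, 0.0053, 0.1873]
eef_rot: [-0.0, -0.121, 0.993, -0.0]
ft_force: [2.2, -0.1, -4.1]
finger_gap: 0.0515
grasp_force: 126.0
time: 15.65
position: [0.5003, 0.0051, 0.1859]
eef_rot: [0.0, -0.121, 0.993, -0.0]
ft_force: [1.2, -3.2, 1.8]
finger_gap: 0.0519
grasp_force: 126.4
```

The force turned to -4 N as the clips drew the cover down, so they have snapped. Now pressing home firmly.

```bash
python3 -m crank '[[[0,0,0.03,0],[0,0,0,0]]]'
python3 -m crank '[[[0,0,0.01,0],[0,0,0,0],[0,0,0,0]]]'
```

```text
time: 15.85
position: [0.5003, 0.0051, 0.1858]
eef_rot: [0.0, -0.121, 0.993, -0.0]
ft_force: [-3.6, -2.0, 21.6]
finger_gap: 0.0517
grasp_force: 128.7
time: 16.15
position: [0.5002, 0.0051, 0.1858]
eef_rot: [0.001, -0.121, 0.993, -0.0]
ft_force: [-5.3, -2.1, 27.6]
finger_gap: 0.0511
grasp_force: 129.6
```

Run:
```python
from h import *
th=np.radians(13.85);c0=np.array([.4999,.0046]);R2=np.array([[np.cos(th),np.sin(th)],[-np.sin(th),np.cos(th)]])
for n in("side","scene","wrist"):
    a,W=cloud(n);U=(W[...,:2]-c0)@R2.T
    for u in(-.06,.05,.06,.067):
        m=(abs(U[...,0]-u)<.008)&(abs(U[...,1])<.02)&(W[...,2]>.03)&(W[...,2]<.07)
        print(n,u,m.sum(),np.median(W[m][:,2]).round(4) if m.sum() else "")
    m=(abs(U[...,0])<.1)&(abs(U[...,1])<.05)&(abs(W[...,2]-.0475)<.004)
    print([np.round(v,1) for v in cv2.minAreaRect((U[m]*1000).astype(np.float32))])
o,p,r=st();print(p,o["ft_force"],o["ft_torque"],o["grasp_force"],o["time"])
```

```text
side -0.06 55 0.049
side 0.05 2 0.0491
side 0.06 10 0.0493
side 0.067 24 0.0488
[array([ 0.5, -3.7]), array([ 68.3, 150.6]), np.float64(89.4)]
scene -0.06 0 
scene 0.05 60 0.0471
scene 0.06 64 0.0471
scene 0.067 85 0.0457
[array([3.9, 2.9]), array([144.9,  75.1]), np.float64(9.9)]
wrist -0.06 4095 0.0472
wrist 0.05 0 
wrist 0.06 0 
wrist 0.067 0 
[array([-20.2,   1.2]), array([108.8,  78.4]), np.float64(1.5)]
[0.50021953 0.00514553 0.18578232] [-5.12376128 -3.26632601 27.87987142] [-0.29294166  0.92158555  0.15085011] 129.62701588869095 16.3
```

Both ends are level at about 48 mm (home) and the push is steady at 28 N. Handing in.

```bash
python3 -c "
from plant import *
print(sign_off())"
```

```text
the job is handed in; nothing more can be done
None
```

The cell is in the empty bay with its button end pointing to +x like the fitted one, the cover is clipped on and fully home (level at about 48 mm at both ends), and the arm still grips it, pressing down with about 28 N; the job was handed in at 16.3 s.

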